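# Put the vessels on the laboratory bench back in their own places

## Robot

A 6-joint arm with a two-finger parallel gripper is mounted at the origin on the work surface. World frame = base frame: x ahead of the robot, y to its left, z up, the work surface at z = 0. Lengths are in m, angles in rad, forces in N, time in s.
With the tool pointing down it reaches from about 0.2 to 0.875 m from the base axis. Payload 3.4 kg.
Tool frame: the origin (TCP) lies between the finger pads; the fingertips stand 22 mm ahead of it and the grasp point (between the pads) lies 3 mm ahead of it; z points along the fingers, y is the line along which they close (so a half turn about z gives the same grasp; the last joint's range is limited). The gripper opens to 94 mm and grips with 3 to 60 N. Pads are 16 mm wide; open, the fingers measure 119 mm over their backs; the gripper's body (75 mm by 177 mm) begins 78 mm behind the grasp point.
Start: joints at [-1.293, 0.276, 1.505, -0, 1.361, -0.121], TCP at [0.223, -0.53, 0.227] pointing down, gripper open.
Joint ranges: [-2.89, 2.89], [-0.75, 2.08], [0.22, 2.7], [-1.18, 4.32], [0.11, 2.71], [-2.7, 2.7]. Speed limits (rad/s): [2.57, 2.57, 3.14, 3.14, 3.14, 3.14].

## Interface

Orientations are given as a unit quaternion [x, y, z, w].
In Python, from workcell import ctrl gives the robot as it stands. The module is installed in compiled form; this text tells all that it offers.
- The arm moves only by the tool servo_tool, never from a script. Its argument "moves" is a list of rows, each an object with "linear": the shift along the tool's x, y, z in fractions of the full range, 1 being 600 mm, a list of three; "roll": the turn about the tool's z in shares of 120 degrees (1.0 is 120 degrees); "claw": the opening, from 0 (shut) to 1 (fully open). In form: [{"linear": [dx, dy, dz], "roll": roll, "claw": claw}, ...]. A call has 1 to 10 rows; each row is the pose to reach, as a shift and turn from the pose commanded when the call began, along the tool's axes at that moment; what a row does not reach only later rows make up. A row lasts 1/10 s, in which the tool goes at most 50 mm and 8.59 degrees, less where a joint would pass 70% of its speed; a pose out of reach is approached as far as the arm can. A call with a gripper value outside its range is refused whole. The fingers move at their own pace and stop on an object; the grip force is fixed at half the most. Time passes only in rows, so rows that repeat a pose let the fingers close. It gives the time, the measured TCP pose, the force, the opening and the grip force at its end, in the units of the state.
- ctrl.get_obs(): the state, without advancing time (a new reading comes with each control period).
- ctrl.read_camera(name): name is "scene" or "top" or "wrist"; returns the picture (420x560x3 uint8, red, green, blue); there is no depth.
- ctrl.camera_params(name): a dict with "camera_matrix" (3x3 intrinsics, pixels), "distortion" ([k1, k2, p1, p2, k3] as OpenCV has them; the pictures are not rectified), "pose" (4x4, takes a point from camera to world coordinates); the wrist camera has in their place "T_tool_cam" (4x4, takes a point from camera to tool coordinates, whose origin is the TCP and whose axes are the flange's). Camera axes: x right, y down, z forward; pixel columns grow to the right and rows downward; lengths in m; the calibration is good to about 2 mm. A picture is of the moment at which its call begins: read the wrist's pose just before it. camera_params takes no time and is no camera call.
- ctrl.hand_in(): hands the job in; it is judged then, once.
Trained networks look in the newest picture that a camera, given by its name, has taken for a name from the list of things; names that differ only in an ending like _2 or _b are one class to them, and where a whole thing is asked for, a point or a joint stands for the part that bears it (a point fixed in the world has none). Each returns a list of dicts, best first, with "conf" (0 to 1); they miss things now and then, are a little off and sometimes report something else, mostly with a low value. They report only what shows in the picture. A call takes as long as a camera call. They do not tell look-alikes from the thing itself.
- ctrl.silhouettes(name, camera): "pixels" (420x560 bool, what is visible of it).
- ctrl.place_of(name, camera): "xyz" ([x, y, z] in m, in world coordinates, good to about 4 mm: a listed point, or the origin of a listed thing).
The state is a dict: "time": time; "q": joint angles; "qd": joint speeds; "joint_efforts": joint torques, N m; "tool_pos": TCP position; "orientation": TCP orientation; "force": force on the tool from outside, world axes, zero at the start; "torque": the same for the moment, N m; "gripper_width": finger opening in m; "gripper_force": force on a finger pad.
Only numpy, scipy, OpenCV 4.12 (cv2) and the standard library are available. Lean on these libraries where they do the work, as an engineer would, in place of code of your own. Each camera call takes 0.05 s, during which the arm holds its last target. There are 200 camera calls.

## Task

The three closed vessels are each standing in the wrong place: the stoppered conical flask belongs on the white round plate of the magnetic stirrer, the white jar on the round steel pan of the balance, and the amber bottle in the round grey spill dish. Carry them upright one at a time, parking one of them on the cork mat while you change them round, and set each down gently in the middle of its own place, so that the mat is empty at the end. Do not push the beaker, the wooden weight box or the wash bottle about.

Things in the scene. Friction and masses are not known exactly. Their poses are not given: they have to be found in the camera images.
- flask: Clear glass conical flask with black rubber stopper, upright, round about z, 136 mm tall. Origin: centre of its underside. Foot 80 mm across, tapering from 8 mm up; neck a cylinder 32 mm across from 90 to 120 mm (a thin lip at its top is look only), stopper 33 mm across above. Good grip: the neck, 108 mm above the underside. 165 to 290 g. Starts on the balance.
- bottle: Amber glass reagent bottle with a black screw cap and a blank paper band, upright, round about z, 126 mm tall. Origin: centre of its underside. Body 66 mm across up to 78 mm, shoulder to 95 mm, cap 40 mm across from 98 to 126 mm. Good grip: the cap, 112 mm above the underside. 195 to 340 g. Starts on the stirrer.
- jar: Squat white plastic jar with a white screw lid, upright, round about z, 78 mm tall. Origin: centre of its underside. Body 56 mm across, lid 58 mm across from 58 to 78 mm. Good grip: the lid and upper body, 60 mm above the underside. 120 to 210 g. Starts in the spill dish.
- stirrer: Magnetic stirrer, fixed: white box 150 (x) x 120 (y) x 38 mm high with a knob on its front (-x) face, carrying a round white plate 108 mm across whose top is 46 mm above the bench. Origin: on the bench, under the centre of the plate; the box reaches 87 mm to -x and 63 mm to +x of it.
- balance: Laboratory balance, fixed: low grey box 158 (x) x 120 (y) x 34 mm high with a display on top at its front (-x), carrying a round steel pan 100 mm across whose top is 44 mm above the bench (the pan is rigid). Origin: on the bench, under the centre of the pan; the box reaches 99 mm to -x and 59 mm to +x of it.
- dish: Round shallow spill dish of grey plastic, fixed, 120 mm across outside, rim 18 mm high, wall 4 mm, flat floor about 104 mm across, 4 mm above the bench. Origin: on the bench at its centre.
- mat: Square cork mat, fixed flat on the bench, 120 x 120 mm, top 6 mm above the bench; the empty parking spot. Origin: on the bench at its centre.
- beaker: Bystander: small open glass beaker, 50 mm across, 65 mm tall, to the robot's left. Origin: centre of its underside. Not to be moved.
- weight_box: Bystander: closed wooden weight box, 70 x 110 x 32 mm, beyond the work. Origin: centre of its underside. Not to be moved.
- wash_bottle: Bystander: white plastic wash bottle with a red cap and a bent spout, 60 mm across, about 165 mm tall, standing to the robot's right. Origin: centre of its underside. Not to be moved.
Not all that is in view belongs to the job. Leave any blue or purple look-alike of the bottle alone.

How it is judged:
On the way:
1. one of the three vessels stands released on the cork mat (centre within 40 mm of the mat's centre) (((horizontal distance between flask and mat below 0.04 m and z of flask in the frame of mat between 0 and 0.012 m and angle between flask's own z axis and vertical below 0.1 rad and contact force between flask and the fingers below 0.2 N and linear speed of flask below 0.03 m/s) or (horizontal distance between jar and mat below 0.04 m and z of jar in the frame of mat between 0 and 0.012 m and angle between jar's own z axis and vertical below 0.1 rad and contact force between jar and the fingers below 0.2 N and linear speed of jar below 0.03 m/s) or (horizontal distance between bottle and mat below 0.04 m and z of bottle in the frame of mat between 0 and 0.012 m and angle between bottle's own z axis and vertical below 0.1 rad and contact force between bottle and the fingers below 0.2 N and linear speed of bottle below 0.03 m/s))), for 0.2 s.
At the end, for the whole second after the job is handed in: The flask stands on the stirrer's plate, the jar on the balance's pan and the bottle on the floor of the dish, each upright within 0.1 rad, its axis within 15 mm of the centre of its place and its underside within 6 mm of that surface's height, at rest; so the mat is empty (horizontal distance between flask and stirrer below 0.015 m and z of flask in the frame of stirrer between 0.04 and 0.052 m and angle between each of flask, jar, bottle's own z axis and vertical below 0.1 rad and linear speed of each of flask, jar, bottle below 0.02 m/s and angular speed of each of flask, jar, bottle below 0.2 rad/s and horizontal distance between jar and balance below 0.015 m and z of jar in the frame of balance between 0.038 and 0.05 m and horizontal distance between bottle and dish below 0.015 m and z of bottle in the frame of dish between -0.002 and 0.01 m); the robot touches nothing.
It fails at once if the beaker, the weight box or the wash bottle is pushed more than 20 mm (distance of any of beaker, weight_box, wash_bottle from where it was at the start of the episode above 0.02 m).
It fails at once if a vessel is tipped more than 0.5 rad from upright (angle between any of flask, jar, bottle's own z axis and vertical above 0.5 rad).
It fails at once if a vessel is slammed down on one of the places (over 60 N) (contact force between any of flask, jar, bottle and stirrer above 60 N or contact force between any of flask, jar, bottle and balance above 60 N or contact force between any of flask, jar, bottle and dish above 60 N or contact force between any of flask, jar, bottle and mat above 60 N).
It fails at once if a vessel is dropped: it moves faster than 0.5 m/s while not held, as after a fall of 13 mm or more ((linear speed of flask above 0.5 m/s and contact force between flask and the fingers below 0.2 N) or (linear speed of jar above 0.5 m/s and contact force between jar and the fingers below 0.2 N) or (linear speed of bottle above 0.5 m/s and contact force between bottle and the fingers below 0.2 N)).
It also fails if it takes over 115 s, if anything falls off the work surface, if the arm or the gripper's body presses on something with over 40 N, if the wrist force passes 120 N, or if a joint passes its speed limit or range.

## Working session

There is one attempt and no reset: what is moved stays moved. The work goes in short steps, Python scripts to look and compute and a tool call to move; the robot and the scene stay as the last step left them, time stands still between calls to the robot, and variables do not carry over. Pictures are saved under pics/ and viewed, at most 14 in all, crops included, and the job is handed in when it is done.

Besides the shell and the picture viewer there is one more tool, called as name(argument=value, ...) on one line, values as JSON. servo_tool: Moves the arm, as the interface text tells. Its arguments: {"type":"object","properties":{"moves":{"type":"array"}},"required":["moves"]}

```bash
mkdir -p pics
cat > h.py <<'E'
from workcell import ctrl
import numpy as np, cv2
from scipy.spatial.transform import Rotation as R
def save(cam,n):
    im=ctrl.read_camera(cam); cv2.imwrite(f'pics/{n}.png',im[:,:,::-1]); return im
E
python3 - <<'E'
from h import *
o=ctrl.get_obs(); print(o['time'],o['tool_pos'],R.from_quat(o['orientation']).as_matrix().round(3).tolist(),o['gripper_width'],o['force'])
a=save('top','top0'); b=save('scene','scene0')
cv2.imwrite('pics/both0.png',cv2.resize(np.hstack([a,b])[:,:,::-1],(800,300)))
for cam in('top','scene'):
  print(cam)
  for n in 'flask bottle jar stirrer balance dish mat beaker weight_box wash_bottle'.split():
    print(n,[(np.round(d['xyz'],3).tolist(),round(d['conf'],2)) for d in ctrl.place_of(n,cam)[:3]])
E
```

```text
0.0 [ 0.22312348 -0.52937271  0.2265936 ] [[0.922, 0.388, -0.001], [0.388, -0.922, 0.002], [0.0, -0.002, -1.0]] 0.09393149158703105 [-0.46306109  0.35601826 -0.31051324]
top
flask [([0.604, -0.082, 0.044], 0.9)]
bottle [([0.446, -0.45, -0.002], 0.89), ([0.43, -0.314, 0.045], 0.82), ([0.446, -0.187, 0.001], 0.67)]
jar [([0.478, 0.326, 0.003], 0.75)]
stirrer [([0.436, -0.316, 0.002], 0.79)]
balance [([0.612, -0.087, 0.001], 0.62)]
dish [([0.476, 0.327, -0.002], 0.57)]
mat [([0.567, 0.098, -0.0], 0.63)]
beaker [([0.642, 0.331, -0.004], 0.91), ([0.474, 0.325, -0.001], 0.24)]
weight_box [([0.785, -0.102, -0.001], 0.66), ([0.566, 0.096, 0.003], 0.54)]
wash_bottle [([0.651, -0.382, 0.0], 0.75)]
scene
flask [([0.608, -0.086, 0.044], 0.6)]
bottle [([0.448, -0.451, -0.007], 0.87), ([0.57, -0.274, 0.001], 0.86), ([0.427, -0.313, 0.045], 0.76)]
jar [([0.476, 0.33, 0.007], 0.93), ([0.788, -0.109, 0.001], 0.65)]
stirrer [([0.428, -0.315, -0.001], 0.88)]
balance [([0.61, -0.08, -0.001], 0.93)]
dish [([0.476, 0.324, -0.001], 0.58)]
mat [([0.566, 0.094, -0.002], 0.97)]
beaker [([0.646, 0.33, -0.004], 0.89)]
weight_box [([0.786, -0.108, 0.002], 0.94)]
wash_bottle [([0.649, -0.382, -0.004], 0.95)]
```

View pics/top0.png

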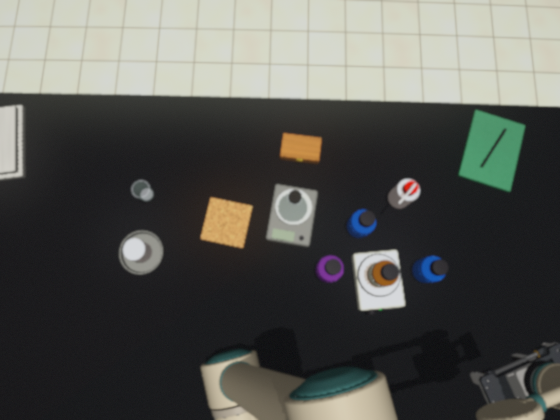

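View pics/scene0.png

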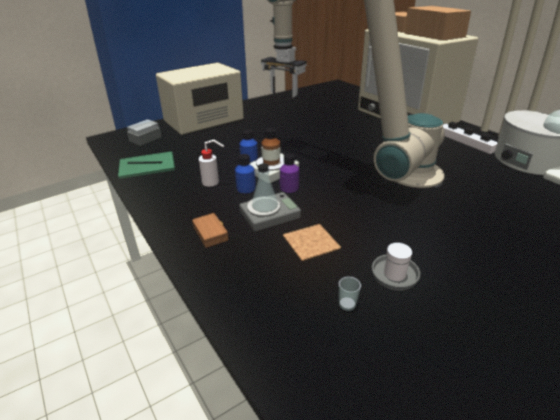

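The top picture shows four bottle-like things: amber (384,272) on the white stirrer, purple (330,268), blue (362,222) and blue (432,268). The amber one on the stirrer fits the description. The flask is at (294,205) on the balance, the jar at (135,248) in the dish, and the mat at (227,222) is empty. I'll confirm the amber bottle in a crop.

```bash
python3 -c "
import cv2
a=cv2.imread('pics/top0.png')[190:325,300:460];cv2.imwrite('pics/crop0.png',cv2.resize(a,None,fx=4,fy=4))"
```

```text
(no output)
```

View pics/crop0.png

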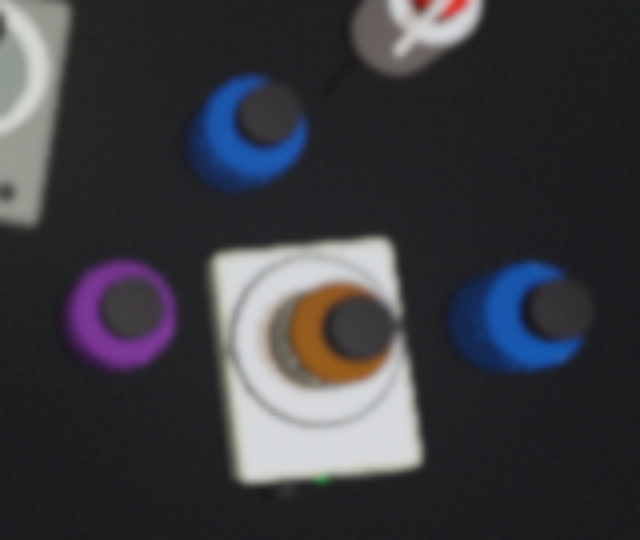

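Units first: shifts go in shares of 600 mm and turns go in shares of 120 degrees. So -100 mm is -0.1667, -70 mm is -0.1167, 22.8 degrees is 0.19.

servo_tool(moves=[{"linear": [0, 0, -0.05], "roll": 0.0667, "claw": 1}, {"linear": [0, 0, -0.1167], "roll": 0.1333, "claw": 1}, {"linear": [0, 0, -0.1667], "roll": 0.19, "claw": 1}, {"linear": [0, 0, -0.1667], "roll": 0.19, "claw": 1}, {"linear": [0, 0, -0.1667], "roll": 0.19, "claw": 1}])

```text
time: 1.6
tool_pos: [0.2233, -0.53, 0.3278]
orientation: [1.0, 0.001, 0.0, 0.001]
force: [0.1, 0.1, -0.8]
gripper_width: 0.094
gripper_force: 0.0
```

The crop shows the amber bottle with its black cap on the white stirrer at crop (335,330), so it is the right one. The purple and blue look-alikes stay where they are. Next I move above it.

Converted, -216 mm is -0.36, 206 mm is 0.3433.

servo_tool(moves=[{"linear": [0.05, -0.0517, 0], "roll": 0, "claw": 1}, {"linear": [0.1, -0.1033, 0], "roll": 0, "claw": 1}, {"linear": [0.15, -0.155, 0], "roll": 0, "claw": 1}, {"linear": [0.2, -0.2067, 0], "roll": 0, "claw": 1}, {"linear": [0.25, -0.2583, 0], "roll": 0, "claw": 1}, {"linear": [0.3, -0.31, 0], "roll": 0, "claw": 1}, {"linear": [0.3433, -0.36, 0], "roll": 0, "claw": 1}, {"linear": [0.3433, -0.36, 0], "roll": 0, "claw": 1}, {"linear": [0.3433, -0.36, 0], "roll": 0, "claw": 1}])

```text
time: 2.5
tool_pos: [0.4289, -0.3128, 0.3259]
orientation: [1.0, 0.002, -0.001, -0.001]
force: [-0.1, 0.3, 0.7]
gripper_width: 0.094
gripper_force: 0.0
```

```bash
cat > w.py <<'E'
from h import *
import sys
o=ctrl.get_obs(); print(o['time'],o['tool_pos'].round(4),o['orientation'].round(3))
save('wrist',sys.argv[1])
for n in sys.argv[2:]:
    print(n,[(np.round(d['xyz'],3).tolist(),round(d['conf'],2)) for d in ctrl.place_of(n,'wrist')[:3]])
E
python3 w.py w1 bottle stirrer
```

```text
2.5 [ 0.4289 -0.3128  0.3259] [ 1.     0.002 -0.001 -0.001]
bottle [([0.43, -0.314, 0.043], 0.98), ([0.564, -0.273, 0.001], 0.68), ([0.44, -0.183, -0.002], 0.64)]
stirrer []
```

View pics/w1.png

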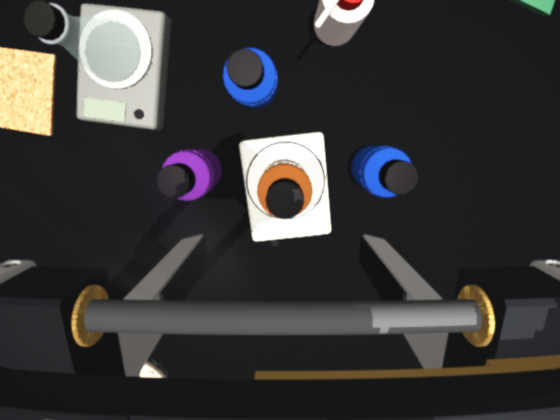

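The wrist picture shows the amber cap at (285,198), centred between the fingers, with purple at (190,175) and blue at (385,172) clear of them. I go down and grip.

Converted, 163 mm is 0.2717, 160 mm is 0.2667.

servo_tool(moves=[{"linear": [0, 0.0017, 0.05], "roll": 0, "claw": 1}, {"linear": [0.0017, 0.0017, 0.1], "roll": 0, "claw": 1}, {"linear": [0.0017, 0.0017, 0.15], "roll": 0, "claw": 1}, {"linear": [0.0017, 0.0017, 0.1917], "roll": 0, "claw": 1}, {"linear": [0.0017, 0.0017, 0.225], "roll": 0, "claw": 1}, {"linear": [0.0017, 0.0017, 0.25], "roll": 0, "claw": 1}, {"linear": [0.0017, 0.0017, 0.2667], "roll": 0, "claw": 1}, {"linear": [0.0017, 0.0017, 0.2717], "roll": 0, "claw": 1}, {"linear": [0.0017, 0.0017, 0.2717], "roll": 0, "claw": 0.6}, {"linear": [0.0017, 0.0017, 0.2717], "roll": 0, "claw": 0.45}])

```text
time: 3.65
tool_pos: [0.4304, -0.3154, 0.1652]
orientation: [1.0, 0.0, 0.001, 0.001]
force: [0.1, -0.1, 0.3]
gripper_width: 0.0811
gripper_force: 0.0
```

servo_tool(moves=[{"linear": [0, 0, 0], "roll": 0, "claw": 0.4}, {"linear": [0, 0, 0], "roll": 0, "claw": 0.3}, {"linear": [0, 0, 0], "roll": 0, "claw": 0.3}, {"linear": [0, 0, 0], "roll": 0, "claw": 0.3}, {"linear": [0, 0, 0], "roll": 0, "claw": 0.3}])

```text
time: 4.15
tool_pos: [0.4302, -0.3147, 0.1646]
orientation: [1.0, 0.0, 0.0, 0.0]
force: [-1.1, 0.8, 0.1]
gripper_width: 0.0415
gripper_force: 0.0
```

Converted, -30 mm is -0.05, -15 mm is -0.025.

servo_tool(moves=[{"linear": [0, 0, 0], "roll": 0, "claw": 0.2}, {"linear": [0, 0, 0], "roll": 0, "claw": 0.2}, {"linear": [0, 0, 0], "roll": 0, "claw": 0.2}, {"linear": [0, 0, -0.0083], "roll": 0, "claw": 0.2}, {"linear": [0, 0, -0.025], "roll": 0, "claw": 0.2}, {"linear": [0, 0, -0.05], "roll": 0, "claw": 0.2}])

```text
time: 4.75
tool_pos: [0.4295, -0.3143, 0.1943]
orientation: [1.0, 0.0, -0.001, -0.001]
force: [0.2, -0.1, -3.0]
gripper_width: 0.0397
gripper_force: 30.0
```

Converted, -150 mm is -0.25, -125 mm is -0.2083.

servo_tool(moves=[{"linear": [0, 0, -0.0333], "roll": 0, "claw": 0.2}, {"linear": [0, 0, -0.075], "roll": 0, "claw": 0.2}, {"linear": [0, 0, -0.125], "roll": 0, "claw": 0.2}, {"linear": [0, 0, -0.1667], "roll": 0, "claw": 0.2}, {"linear": [0.0067, -0.0167, -0.1967], "roll": 0, "claw": 0.2}, {"linear": [0.0167, -0.05, -0.2083], "roll": 0, "claw": 0.2}, {"linear": [0.0333, -0.1, -0.2083], "roll": 0, "claw": 0.2}, {"linear": [0.05, -0.15, -0.2083], "roll": 0, "claw": 0.2}, {"linear": [0.0667, -0.2, -0.2083], "roll": 0, "claw": 0.2}, {"linear": [0.0833, -0.25, -0.2083], "roll": 0, "claw": 0.2}])

```text
time: 5.75
tool_pos: [0.48, -0.1635, 0.32]
orientation: [1.0, 0.0, 0.0, 0.0]
force: [-0.0, -0.2, -2.1]
gripper_width: 0.0399
gripper_force: 30.0
```

Converted, -260 mm is -0.4333, -255 mm is -0.425.

servo_tool(moves=[{"linear": [0.0167, -0.05, 0], "roll": 0, "claw": 0.2}, {"linear": [0.0333, -0.1, 0], "roll": 0, "claw": 0.2}, {"linear": [0.05, -0.15, 0], "roll": 0, "claw": 0.2}, {"linear": [0.0667, -0.2, 0], "roll": 0, "claw": 0.2}, {"linear": [0.0833, -0.25, 0], "roll": 0, "claw": 0.2}, {"linear": [0.1, -0.3, 0], "roll": 0, "claw": 0.2}, {"linear": [0.1167, -0.35, 0], "roll": 0, "claw": 0.2}, {"linear": [0.1333, -0.4, 0], "roll": 0, "claw": 0.2}, {"linear": [0.145, -0.425, 0], "roll": 0, "claw": 0.2}, {"linear": [0.145, -0.4333, 0], "roll": 0, "claw": 0.2}])

```text
time: 6.75
tool_pos: [0.5673, 0.0965, 0.3193]
orientation: [1.0, 0.001, 0.0, 0.0]
force: [-0.8, -1.2, -3.1]
gripper_width: 0.0398
gripper_force: 30.0
```

```bash
python3 w.py w2 mat balance flask bottle
python3 - <<'E'
from h import *
save('top','top1')
for n in('mat','flask','balance','stirrer','dish','bottle'): print(n,[(np.round(d['xyz'],3).tolist(),round(d['conf'],2)) for d in ctrl.place_of(n,'top')[:4]])
E
```

```text
6.75 [0.5673 0.0965 0.3193] [1.    0.001 0.    0.   ]
mat [([0.566, 0.097, 0.004], 0.68)]
balance []
flask [([0.604, -0.085, 0.047], 0.83)]
bottle [([0.566, 0.095, 0.2], 0.82), ([0.563, -0.269, 0.0], 0.8), ([0.442, -0.183, -0.001], 0.78)]
mat [([0.568, 0.096, 0.003], 0.96), ([0.479, 0.327, -0.001], 0.44)]
flask [([0.604, -0.079, 0.042], 0.87), ([0.571, 0.096, 0.201], 0.7)]
balance [([0.611, -0.088, 0.002], 0.7), ([0.605, -0.082, 0.045], 0.69)]
stirrer [([0.435, -0.317, -0.001], 0.75)]
dish [([0.475, 0.326, -0.003], 0.89)]
bottle [([0.561, -0.268, -0.0], 0.9), ([0.566, 0.092, 0.202], 0.74), ([0.446, -0.182, 0.003], 0.68), ([0.445, -0.448, -0.003], 0.67)]
```

View pics/w2.png

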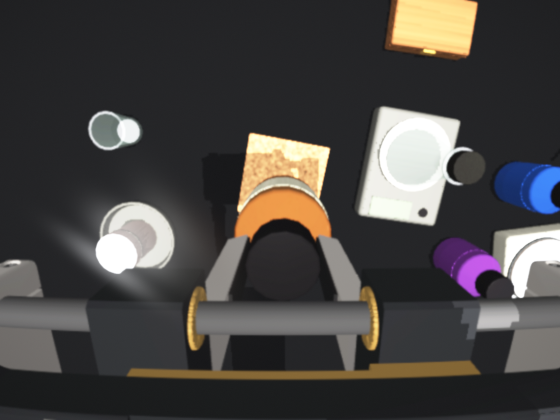

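The wrist picture shows the bottle held over the cork mat, which lies at (285,180). The stirrer is now empty. I set the bottle down.

Converted, 190 mm is 0.3167, 188 mm is 0.3133.

servo_tool(moves=[{"linear": [0, 0, 0.025], "roll": 0, "claw": 0.2}, {"linear": [0, 0, 0.0667], "roll": 0, "claw": 0.2}, {"linear": [0, 0, 0.1167], "roll": 0, "claw": 0.2}, {"linear": [0, 0, 0.1667], "roll": 0, "claw": 0.2}, {"linear": [0, 0, 0.2167], "roll": 0, "claw": 0.2}, {"linear": [0, 0, 0.2583], "roll": 0, "claw": 0.2}, {"linear": [0, 0, 0.2867], "roll": 0, "claw": 0.2}, {"linear": [0, 0, 0.305], "roll": 0, "claw": 0.2}, {"linear": [0, 0, 0.3133], "roll": 0, "claw": 0.2}, {"linear": [0, 0, 0.3167], "roll": 0, "claw": 0.2}])

```text
time: 8.35
tool_pos: [0.567, 0.0953, 0.1295]
orientation: [1.0, 0.0, 0.0, 0.0]
force: [-0.0, -0.4, -3.0]
gripper_width: 0.0395
gripper_force: 30.0
```

Converted, 4 mm is 0.0067, 3 mm is 0.005.

servo_tool(moves=[{"linear": [0, 0, 0.0017], "roll": 0, "claw": 0.2}, {"linear": [0, 0, 0.0033], "roll": 0, "claw": 0.2}, {"linear": [0, 0, 0.005], "roll": 0, "claw": 0.2}, {"linear": [0, 0, 0.0067], "roll": 0, "claw": 0.2}])

```text
time: 8.75
tool_pos: [0.567, 0.0954, 0.1259]
orientation: [1.0, 0.0, 0.0, 0.0]
force: [-0.5, -0.3, -2.5]
gripper_width: 0.0393
gripper_force: 30.0
```

Converted, 2 mm is 0.0033, 1.5 mm is 0.0025.

servo_tool(moves=[{"linear": [0, 0, 0.0017], "roll": 0, "claw": 0.2}, {"linear": [0, 0, 0.0025], "roll": 0, "claw": 0.2}, {"linear": [0, 0, 0.0033], "roll": 0, "claw": 0.2}])

```text
time: 9.05
tool_pos: [0.5671, 0.0955, 0.1245]
orientation: [1.0, 0.0, 0.001, -0.0]
force: [-2.2, -0.4, 7.1]
gripper_width: 0.0397
gripper_force: 30.0
```

Converted, -160 mm is -0.2667, -130 mm is -0.2167.

servo_tool(moves=[{"linear": [0, 0, 0], "roll": 0, "claw": 0.6}, {"linear": [0, 0, 0], "roll": 0, "claw": 0.8}, {"linear": [0, 0, 0], "roll": 0, "claw": 1}, {"linear": [0, 0, 0], "roll": 0, "claw": 1}, {"linear": [0, 0, 0], "roll": 0, "claw": 1}, {"linear": [0, 0, -0.0333], "roll": 0, "claw": 1}, {"linear": [0, 0, -0.0833], "roll": 0, "claw": 1}, {"linear": [0, 0, -0.15], "roll": 0, "claw": 1}, {"linear": [0, 0, -0.2167], "roll": 0, "claw": 1}, {"linear": [0, 0, -0.2667], "roll": 0, "claw": 1}])

```text
time: 10.05
tool_pos: [0.5672, 0.0954, 0.2861]
orientation: [1.0, 0.0, 0.001, -0.0]
force: [0.8, -0.7, -0.9]
gripper_width: 0.0942
gripper_force: 0.0
```

Converted, 178 mm is 0.2967, 165 mm is 0.275.

servo_tool(moves=[{"linear": [0.0117, 0.05, 0], "roll": 0, "claw": 1}, {"linear": [0.0233, 0.1083, 0], "roll": 0, "claw": 1}, {"linear": [0.035, 0.1667, 0], "roll": 0, "claw": 1}, {"linear": [0.0467, 0.225, 0], "roll": 0, "claw": 1}, {"linear": [0.0583, 0.275, 0], "roll": 0, "claw": 1}, {"linear": [0.0633, 0.2967, 0], "roll": 0, "claw": 1}, {"linear": [0.0633, 0.2967, 0], "roll": 0, "claw": 1}, {"linear": [0.0633, 0.2967, 0], "roll": 0, "claw": 1}])

```text
time: 10.85
tool_pos: [0.6046, -0.0816, 0.2833]
orientation: [1.0, 0.001, -0.0, -0.001]
force: [-0.1, 0.2, 0.1]
gripper_width: 0.094
gripper_force: 0.0
```

```bash
python3 w.py w3 flask balance bottle mat
```

```text
10.85 [ 0.6046 -0.0816  0.2833] [ 1.     0.001 -0.    -0.001]
flask [([0.607, -0.083, 0.049], 0.59)]
balance []
bottle [([0.44, -0.184, -0.0], 0.87), ([0.568, 0.094, 0.002], 0.77), ([0.475, 0.332, 0.001], 0.67)]
mat [([0.428, -0.315, 0.003], 0.73), ([0.477, 0.324, 0.004], 0.53)]
```

View pics/w3.png

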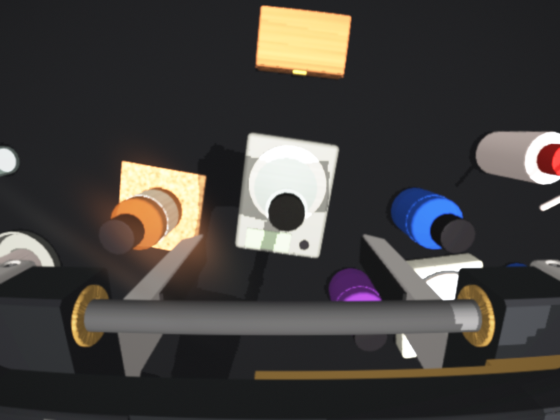

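The wrist picture shows the bottle upright on the mat at (150,225) and the flask's stopper at (286,212) between the fingers. I'll measure the stopper and the pan centre from these pixels.

```bash
cat >> h.py <<'E'
def ray(px,z,cam='wrist'):
    c=ctrl.camera_params(cam); o=ctrl.get_obs()
    if cam=='wrist':
        T=np.eye(4);T[:3,:3]=R.from_quat(o['orientation']).as_matrix();T[:3,3]=o['tool_pos'];T=T@np.array(c['T_tool_cam'])
    else: T=np.array(c['pose'])
    u=cv2.undistortPoints(np.array([[px]],float),np.array(c['camera_matrix']),np.array(c['distortion']))[0,0]
    d=T[:3,:3]@[u[0],u[1],1]; return (T[:3,3]+d*(z-T[2,3])/d[2]).round(4)
E
python3 - <<'E'
from h import *
print('stopper',ray((286.5,212),.18),'pan',ray((287.5,185.5),.044))
# pan/plate centres from first top image
print('plate',ray((379.5,274),.046,'top'),'dish',ray((141,252),.018,'top'))
E
```

```text
stopper [ 0.6075 -0.0852  0.18  ] pan [ 0.6085 -0.0882  0.044 ]
plate [ 0.4313 -0.3173  0.046 ] dish [0.4739 0.3241 0.018 ]
```

servo_tool(moves=[{"linear": [0.0017, 0.0033, 0.0417], "roll": 0, "claw": 1}, {"linear": [0.0025, 0.0042, 0.0917], "roll": 0, "claw": 1}, {"linear": [0.0025, 0.0042, 0.1417], "roll": 0, "claw": 1}, {"linear": [0.0025, 0.0042, 0.18], "roll": 0, "claw": 1}, {"linear": [0.0025, 0.0042, 0.2033], "roll": 0, "claw": 1}, {"linear": [0.0025, 0.0042, 0.2133], "roll": 0, "claw": 1}, {"linear": [0.0025, 0.0042, 0.2133], "roll": 0, "claw": 0.6}, {"linear": [0.0025, 0.0042, 0.2133], "roll": 0, "claw": 0.45}, {"linear": [0.0025, 0.0042, 0.2133], "roll": 0, "claw": 0.3}, {"linear": [0.0025, 0.0042, 0.2133], "roll": 0, "claw": 0.2}])

```text
time: 12.1
tool_pos: [0.607, -0.0852, 0.1565]
orientation: [1.0, 0.0, 0.001, 0.0]
force: [-0.3, 0.2, -0.3]
gripper_width: 0.0657
gripper_force: 0.0
```

servo_tool(moves=[{"linear": [0, 0, 0], "roll": 0, "claw": 0.15}, {"linear": [0, 0, 0], "roll": 0, "claw": 0.15}, {"linear": [0, 0, 0], "roll": 0, "claw": 0.15}, {"linear": [0, 0, 0], "roll": 0, "claw": 0.15}, {"linear": [0, 0, 0], "roll": 0, "claw": 0.15}, {"linear": [0, 0, 0], "roll": 0, "claw": 0.15}])

```text
time: 12.7
tool_pos: [0.6064, -0.085, 0.1555]
orientation: [1.0, 0.0, 0.0, -0.0]
force: [-0.7, -0.1, 0.3]
gripper_width: 0.0323
gripper_force: 30.0
```

Converted, -160 mm is -0.2667, -157 mm is -0.2617.

servo_tool(moves=[{"linear": [0, 0, -0.0067], "roll": 0, "claw": 0.15}, {"linear": [0, 0, -0.025], "roll": 0, "claw": 0.15}, {"linear": [0, 0, -0.0583], "roll": 0, "claw": 0.15}, {"linear": [0, 0, -0.1083], "roll": 0, "claw": 0.15}, {"linear": [0, 0, -0.1583], "roll": 0, "claw": 0.15}, {"linear": [0, 0, -0.2033], "roll": 0, "claw": 0.15}, {"linear": [0, 0, -0.2417], "roll": 0, "claw": 0.15}, {"linear": [-0.01, 0.0133, -0.2617], "roll": 0, "claw": 0.15}, {"linear": [-0.03, 0.04, -0.2667], "roll": 0, "claw": 0.15}, {"linear": [-0.06, 0.08, -0.2667], "roll": 0, "claw": 0.15}])

```text
time: 13.7
tool_pos: [0.5703, -0.1333, 0.316]
orientation: [1.0, 0.001, 0.0, 0.0]
force: [-0.0, -0.7, -3.0]
gripper_width: 0.0328
gripper_force: 30.0
```

Converted, 183 mm is 0.305, 182 mm is 0.3033.

servo_tool(moves=[{"linear": [-0.03, 0.04, 0], "roll": 0, "claw": 0.15}, {"linear": [-0.0633, 0.0833, 0], "roll": 0, "claw": 0.15}, {"linear": [-0.0967, 0.1283, 0], "roll": 0, "claw": 0.15}, {"linear": [-0.13, 0.1733, 0], "roll": 0, "claw": 0.15}, {"linear": [-0.1633, 0.2183, 0], "roll": 0, "claw": 0.15}, {"linear": [-0.1933, 0.2583, 0], "roll": 0, "claw": 0.15}, {"linear": [-0.2167, 0.2883, 0], "roll": 0, "claw": 0.15}, {"linear": [-0.23, 0.3033, 0], "roll": 0, "claw": 0.15}, {"linear": [-0.23, 0.305, 0], "roll": 0, "claw": 0.15}, {"linear": [-0.23, 0.305, 0], "roll": 0, "claw": 0.15}])

```text
time: 14.7
tool_pos: [0.4327, -0.3158, 0.3154]
orientation: [1.0, 0.0, 0.0, -0.0]
force: [0.6, 0.3, -2.1]
gripper_width: 0.0325
gripper_force: 30.0
```

```bash
python3 w.py w4 flask stirrer
```

```text
14.7 [ 0.4327 -0.3158  0.3154] [ 1.  0.  0. -0.]
flask [([0.435, -0.318, 0.206], 0.55)]
stirrer [([0.427, -0.315, 0.004], 0.66)]
```

View pics/w4.png

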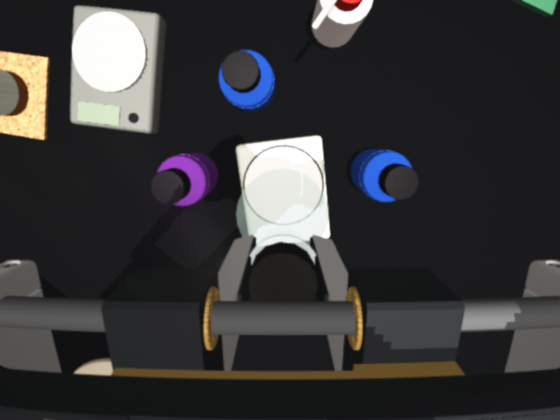

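The wrist picture shows the empty plate circle at (284,185) under the held flask, and the empty pan at (109,52).

Run:
```python
from h import *
print(ray((284,185),.046),ray((109,52),.044))
```

```text
[ 0.4328 -0.3179  0.046 ] [ 0.6084 -0.0898  0.044 ]
```

Converted, 152 mm is 0.2533, 151 mm is 0.2517.

servo_tool(moves=[{"linear": [0, 0, 0.0167], "roll": 0, "claw": 0.15}, {"linear": [0, 0, 0.05], "roll": 0, "claw": 0.15}, {"linear": [0, 0, 0.0967], "roll": 0, "claw": 0.15}, {"linear": [0, 0, 0.1433], "roll": 0, "claw": 0.15}, {"linear": [0, 0, 0.1867], "roll": 0, "claw": 0.15}, {"linear": [0, 0, 0.22], "roll": 0, "claw": 0.15}, {"linear": [0, 0, 0.24], "roll": 0, "claw": 0.15}, {"linear": [0, 0, 0.2483], "roll": 0, "claw": 0.15}, {"linear": [0, 0, 0.2517], "roll": 0, "claw": 0.15}, {"linear": [0, 0, 0.2533], "roll": 0, "claw": 0.15}])

```text
time: 15.85
tool_pos: [0.4332, -0.3166, 0.1641]
orientation: [1.0, 0.001, 0.001, 0.001]
force: [0.6, -0.3, -0.6]
gripper_width: 0.0325
gripper_force: 30.0
```

Converted, 5 mm is 0.0083, 4 mm is 0.0067.

servo_tool(moves=[{"linear": [0, 0, 0.0017], "roll": 0, "claw": 0.15}, {"linear": [0, 0, 0.0033], "roll": 0, "claw": 0.15}, {"linear": [0, 0, 0.005], "roll": 0, "claw": 0.15}, {"linear": [0, 0, 0.0067], "roll": 0, "claw": 0.15}, {"linear": [0, 0, 0.0083], "roll": 0, "claw": 0.15}, {"linear": [0, 0, 0.0083], "roll": 0, "claw": 0.15}])

```text
time: 16.45
tool_pos: [0.4325, -0.3162, 0.1583]
orientation: [1.0, 0.0, -0.0, -0.0]
force: [-0.5, 0.5, -2.4]
gripper_width: 0.0325
gripper_force: 30.0
```

Converted, 1.8 mm is 0.003, 1.4 mm is 0.0023.

servo_tool(moves=[{"linear": [0, 0, 0.0012], "roll": 0, "claw": 0.15}, {"linear": [0, 0, 0.0023], "roll": 0, "claw": 0.15}, {"linear": [0, 0, 0.003], "roll": 0, "claw": 0.15}])

```text
time: 16.75
tool_pos: [0.4328, -0.3163, 0.1574]
orientation: [1.0, 0.0, 0.0, 0.0]
force: [-1.1, 1.7, 5.1]
gripper_width: 0.0319
gripper_force: 30.0
```

Converted, -140 mm is -0.2333, -120 mm is -0.2.

servo_tool(moves=[{"linear": [0, 0, 0], "roll": 0, "claw": 0.6}, {"linear": [0, 0, 0], "roll": 0, "claw": 0.8}, {"linear": [0, 0, 0], "roll": 0, "claw": 1}, {"linear": [0, 0, 0], "roll": 0, "claw": 1}, {"linear": [0, 0, 0], "roll": 0, "claw": 1}, {"linear": [0, 0, -0.025], "roll": 0, "claw": 1}, {"linear": [0, 0, -0.075], "roll": 0, "claw": 1}, {"linear": [0, 0, -0.1417], "roll": 0, "claw": 1}, {"linear": [0, 0, -0.2], "roll": 0, "claw": 1}, {"linear": [0, 0, -0.2333], "roll": 0, "claw": 1}])

```text
time: 17.75
tool_pos: [0.4334, -0.3169, 0.2999]
orientation: [1.0, 0.0, 0.002, 0.002]
force: [1.2, -0.5, 0.0]
gripper_width: 0.0938
gripper_force: 0.0
```

```bash
python3 w.py w5 flask
python3 - <<'E'
from h import *
save('top','top2')
for n in('flask','jar','bottle','balance'): print(n,[(np.round(d['xyz'],3).tolist(),round(d['conf'],2)) for d in ctrl.place_of(n,'top')[:4]])
E
```

```text
17.75 [ 0.4334 -0.3169  0.2999] [1.    0.    0.002 0.002]
flask [([0.435, -0.318, 0.049], 0.92)]
flask [([0.434, -0.313, 0.046], 0.76)]
jar [([0.479, 0.326, 0.002], 0.57)]
bottle [([0.562, -0.268, 0.001], 0.94), ([0.568, 0.096, 0.006], 0.74), ([0.448, -0.447, -0.004], 0.5)]
balance [([0.607, -0.089, 0.0], 0.8)]
```

Converted, -435 mm is -0.725, -390 mm is -0.65.

servo_tool(moves=[{"linear": [0.0033, -0.05, 0], "roll": 0, "claw": 1}, {"linear": [0.0083, -0.125, 0], "roll": 0, "claw": 1}, {"linear": [0.0133, -0.2, 0], "roll": 0, "claw": 1}, {"linear": [0.0183, -0.275, 0], "roll": 0, "claw": 1}, {"linear": [0.0233, -0.35, 0], "roll": 0, "claw": 1}, {"linear": [0.0283, -0.425, 0], "roll": 0, "claw": 1}, {"linear": [0.0333, -0.5, 0], "roll": 0, "claw": 1}, {"linear": [0.0383, -0.575, 0], "roll": 0, "claw": 1}, {"linear": [0.0433, -0.65, 0], "roll": 0, "claw": 1}, {"linear": [0.05, -0.725, 0], "roll": 0, "claw": 1}])

```text
time: 19.1
tool_pos: [0.4613, 0.1206, 0.2954]
orientation: [1.0, 0.0, -0.001, 0.0]
force: [1.0, 0.7, 0.3]
gripper_width: 0.0944
gripper_force: 0.0
```

Converted, -207 mm is -0.345, -200 mm is -0.3333.

servo_tool(moves=[{"linear": [0.005, -0.075, 0], "roll": 0, "claw": 1}, {"linear": [0.01, -0.15, 0], "roll": 0, "claw": 1}, {"linear": [0.015, -0.225, 0], "roll": 0, "claw": 1}, {"linear": [0.02, -0.2917, 0], "roll": 0, "claw": 1}, {"linear": [0.025, -0.3333, 0], "roll": 0, "claw": 1}, {"linear": [0.025, -0.345, 0], "roll": 0, "claw": 1}, {"linear": [0.025, -0.345, 0], "roll": 0, "claw": 1}, {"linear": [0.025, -0.345, 0], "roll": 0, "claw": 1}])

```text
time: 19.9
tool_pos: [0.4767, 0.3245, 0.296]
orientation: [1.0, 0.0, -0.001, 0.001]
force: [0.7, 0.7, 0.2]
gripper_width: 0.0936
gripper_force: 0.0
```

```bash
python3 w.py w6 jar dish
```

```text
19.9 [0.4767 0.3245 0.296 ] [ 1.     0.    -0.001  0.001]
jar [([0.474, 0.324, 0.004], 0.96)]
dish []
```

View pics/w6.png

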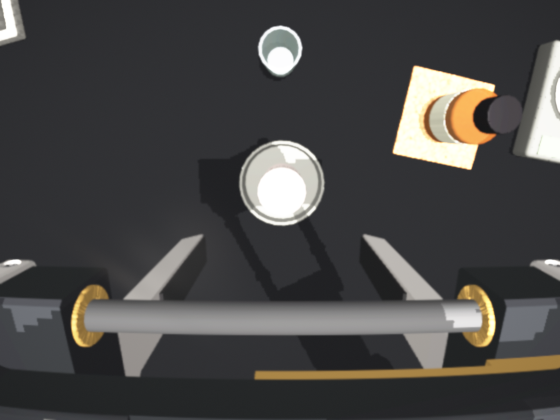

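The wrist picture shows the jar lid at (281,190), the dish rim circle at (282,182), the beaker clear at (280,50) and the bottle still upright on the mat at (465,117).

Run:
```python
from h import *
print(ray((281.5,190.5),.082),ray((282,182),.018))
```

```text
[0.4787 0.3249 0.082 ] [0.4794 0.3243 0.018 ]
```

Converted, 160 mm is 0.2667, 150 mm is 0.25.

servo_tool(moves=[{"linear": [0, 0, 0.05], "roll": 0, "claw": 1}, {"linear": [0, 0, 0.1083], "roll": 0, "claw": 1}, {"linear": [0, 0, 0.1667], "roll": 0, "claw": 1}, {"linear": [0, 0, 0.225], "roll": 0, "claw": 1}, {"linear": [0, 0, 0.25], "roll": 0, "claw": 1}, {"linear": [0, 0, 0.2667], "roll": 0, "claw": 1}, {"linear": [0, 0, 0.2667], "roll": 0, "claw": 1}])

```text
time: 20.75
tool_pos: [0.4767, 0.3248, 0.1358]
orientation: [1.0, -0.0, -0.001, 0.001]
force: [-0.1, -0.3, 0.3]
gripper_width: 0.094
gripper_force: 0.0
```

Converted, 69 mm is 0.115, 68 mm is 0.1133.

servo_tool(moves=[{"linear": [0, 0, 0.0333], "roll": 0, "claw": 1}, {"linear": [0, 0, 0.07], "roll": 0, "claw": 1}, {"linear": [0, 0, 0.1], "roll": 0, "claw": 1}, {"linear": [0, 0, 0.1133], "roll": 0, "claw": 1}, {"linear": [0, 0, 0.115], "roll": 0, "claw": 0.8}, {"linear": [0, 0, 0.115], "roll": 0, "claw": 0.65}, {"linear": [0, 0, 0.115], "roll": 0, "claw": 0.5}, {"linear": [0, 0, 0.115], "roll": 0, "claw": 0.4}, {"linear": [0, 0, 0.115], "roll": 0, "claw": 0.4}, {"linear": [0, 0, 0.115], "roll": 0, "claw": 0.4}])

```text
time: 21.75
tool_pos: [0.4774, 0.3259, 0.0683]
orientation: [1.0, 0.0, 0.001, -0.0]
force: [-0.7, -0.1, 2.9]
gripper_width: 0.0574
gripper_force: 30.0
```

servo_tool(moves=[{"linear": [0, 0, 0], "roll": 0, "claw": 0.4}, {"linear": [0, 0, 0], "roll": 0, "claw": 0.4}, {"linear": [0, 0, 0], "roll": 0, "claw": 0.4}])

```text
time: 22.05
tool_pos: [0.4775, 0.3259, 0.0683]
orientation: [1.0, 0.0, 0.001, -0.0]
force: [-0.3, -0.8, 6.2]
gripper_width: 0.0576
gripper_force: 30.0
```

Converted, -190 mm is -0.3167, -186 mm is -0.31.

servo_tool(moves=[{"linear": [0, 0, -0.0067], "roll": 0, "claw": 0.4}, {"linear": [0, 0, -0.025], "roll": 0, "claw": 0.4}, {"linear": [0, 0, -0.0667], "roll": 0, "claw": 0.4}, {"linear": [0, 0, -0.1167], "roll": 0, "claw": 0.4}, {"linear": [0, 0, -0.175], "roll": 0, "claw": 0.4}, {"linear": [0, 0, -0.2333], "roll": 0, "claw": 0.4}, {"linear": [0, 0, -0.2833], "roll": 0, "claw": 0.4}, {"linear": [0.0067, 0.02, -0.31], "roll": 0, "claw": 0.4}, {"linear": [0.0183, 0.0567, -0.3167], "roll": 0, "claw": 0.4}, {"linear": [0.0333, 0.105, -0.3167], "roll": 0, "claw": 0.4}])

```text
time: 23.05
tool_pos: [0.4973, 0.2633, 0.2592]
orientation: [1.0, 0.001, 0.001, -0.001]
force: [-0.0, 0.3, -2.1]
gripper_width: 0.057
gripper_force: 30.0
```

Converted, 347 mm is 0.5783, 332 mm is 0.5533.

servo_tool(moves=[{"linear": [0.0183, 0.0583, 0], "roll": 0, "claw": 0.4}, {"linear": [0.0383, 0.12, 0], "roll": 0, "claw": 0.4}, {"linear": [0.06, 0.1867, 0], "roll": 0, "claw": 0.4}, {"linear": [0.0817, 0.2533, 0], "roll": 0, "claw": 0.4}, {"linear": [0.1017, 0.32, 0], "roll": 0, "claw": 0.4}, {"linear": [0.1233, 0.3867, 0], "roll": 0, "claw": 0.4}, {"linear": [0.145, 0.4533, 0], "roll": 0, "claw": 0.4}, {"linear": [0.1633, 0.51, 0], "roll": 0, "claw": 0.4}, {"linear": [0.1783, 0.5533, 0], "roll": 0, "claw": 0.4}, {"linear": [0.1867, 0.5783, 0], "roll": 0, "claw": 0.4}])

```text
time: 24.05
tool_pos: [0.6097, -0.0863, 0.2575]
orientation: [1.0, -0.001, -0.0, 0.0]
force: [-0.4, -0.6, -1.5]
gripper_width: 0.0574
gripper_force: 30.0
```

Converted, 3 mm is 0.005.

servo_tool(moves=[{"linear": [0, 0.005, 0], "roll": 0, "claw": 0.4}, {"linear": [0, 0.005, 0], "roll": 0, "claw": 0.4}])

```text
time: 24.25
tool_pos: [0.6089, -0.0865, 0.2575]
orientation: [1.0, 0.0, -0.0, -0.001]
force: [1.2, -0.3, -2.3]
gripper_width: 0.058
gripper_force: 30.0
```

```bash
python3 w.py w7 jar balance
```

```text
24.25 [ 0.6089 -0.0865  0.2575] [ 1.     0.    -0.    -0.001]
jar [([0.607, -0.087, 0.193], 0.6)]
balance [([0.61, -0.082, -0.001], 0.72)]
```

View pics/w7.png

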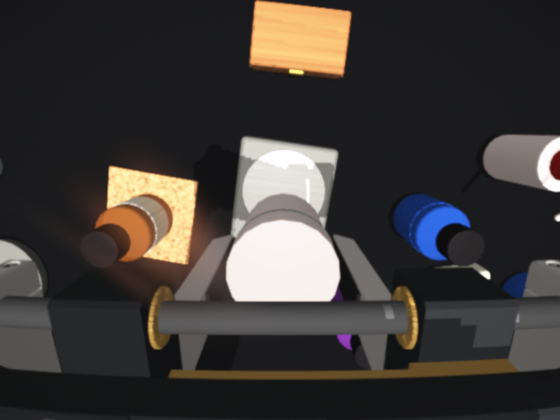

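The wrist picture shows the jar held straight over the pan, which is at (285,188). I lower it.

Converted, 145 mm is 0.2417, 144 mm is 0.24.

servo_tool(moves=[{"linear": [0, 0, 0.0167], "roll": 0, "claw": 0.4}, {"linear": [0, 0, 0.05], "roll": 0, "claw": 0.4}, {"linear": [0, 0, 0.0967], "roll": 0, "claw": 0.4}, {"linear": [0, 0, 0.1433], "roll": 0, "claw": 0.4}, {"linear": [0, 0, 0.1833], "roll": 0, "claw": 0.4}, {"linear": [0, 0, 0.2117], "roll": 0, "claw": 0.4}, {"linear": [0, 0, 0.2283], "roll": 0, "claw": 0.4}, {"linear": [0, 0, 0.2367], "roll": 0, "claw": 0.4}, {"linear": [0, 0, 0.24], "roll": 0, "claw": 0.4}, {"linear": [0, 0, 0.2417], "roll": 0, "claw": 0.4}])

```text
time: 25.4
tool_pos: [0.6099, -0.0871, 0.1133]
orientation: [1.0, 0.001, 0.001, 0.0]
force: [0.2, -0.0, -1.5]
gripper_width: 0.0574
gripper_force: 30.0
```

Converted, 3.5 mm is 0.0058, 3 mm is 0.005.

servo_tool(moves=[{"linear": [0, 0, 0.0017], "roll": 0, "claw": 0.4}, {"linear": [0, 0, 0.0033], "roll": 0, "claw": 0.4}, {"linear": [0, 0, 0.005], "roll": 0, "claw": 0.4}, {"linear": [0, 0, 0.0058], "roll": 0, "claw": 0.4}])

```text
time: 25.8
tool_pos: [0.6095, -0.0872, 0.1093]
orientation: [1.0, 0.0, 0.0, 0.0]
force: [-0.6, -0.7, -1.4]
gripper_width: 0.0574
gripper_force: 30.0
```

Converted, 1.8 mm is 0.003, 1.4 mm is 0.0023.

servo_tool(moves=[{"linear": [0, 0, 0.0012], "roll": 0, "claw": 0.4}, {"linear": [0, 0, 0.0023], "roll": 0, "claw": 0.4}, {"linear": [0, 0, 0.003], "roll": 0, "claw": 0.4}])

```text
time: 26.1
tool_pos: [0.6096, -0.0872, 0.1083]
orientation: [1.0, 0.0, 0.0, 0.0]
force: [-1.1, 0.3, 6.3]
gripper_width: 0.0575
gripper_force: 30.0
```

Converted, -130 mm is -0.2167, -115 mm is -0.1917.

servo_tool(moves=[{"linear": [0, 0, 0], "roll": 0, "claw": 0.8}, {"linear": [0, 0, 0], "roll": 0, "claw": 1}, {"linear": [0, 0, 0], "roll": 0, "claw": 1}, {"linear": [0, 0, 0], "roll": 0, "claw": 1}, {"linear": [0, 0, 0], "roll": 0, "claw": 1}, {"linear": [0, 0, -0.025], "roll": 0, "claw": 1}, {"linear": [0, 0, -0.075], "roll": 0, "claw": 1}, {"linear": [0, 0, -0.1417], "roll": 0, "claw": 1}, {"linear": [0, 0, -0.1917], "roll": 0, "claw": 1}, {"linear": [0, 0, -0.2167], "roll": 0, "claw": 1}])

```text
time: 27.1
tool_pos: [0.6107, -0.0874, 0.2408]
orientation: [1.0, 0.0, 0.003, 0.001]
force: [-0.3, -0.1, -0.1]
gripper_width: 0.0936
gripper_force: 0.0
```

Converted, -182.5 mm is -0.3042, -178 mm is -0.2967.

servo_tool(moves=[{"linear": [-0.0133, -0.0583, 0], "roll": 0, "claw": 1}, {"linear": [-0.0283, -0.125, 0], "roll": 0, "claw": 1}, {"linear": [-0.045, -0.1917, 0], "roll": 0, "claw": 1}, {"linear": [-0.06, -0.2583, 0], "roll": 0, "claw": 1}, {"linear": [-0.07, -0.2967, 0], "roll": 0, "claw": 1}, {"linear": [-0.0708, -0.3042, 0], "roll": 0, "claw": 1}, {"linear": [-0.0708, -0.3042, 0], "roll": 0, "claw": 1}, {"linear": [-0.0708, -0.3042, 0], "roll": 0, "claw": 1}])

```text
time: 27.9
tool_pos: [0.5672, 0.0943, 0.2372]
orientation: [1.0, 0.0, 0.0, 0.0]
force: [0.2, -0.3, 0.5]
gripper_width: 0.094
gripper_force: 0.0
```

```bash
python3 w.py w8 bottle jar
```

```text
27.9 [0.5672 0.0943 0.2372] [1. 0. 0. 0.]
bottle [([0.569, 0.093, 0.003], 0.84), ([0.565, -0.272, -0.002], 0.76), ([0.441, -0.182, -0.001], 0.54)]
jar [([0.61, -0.088, 0.045], 0.83)]
```

View pics/w8.png

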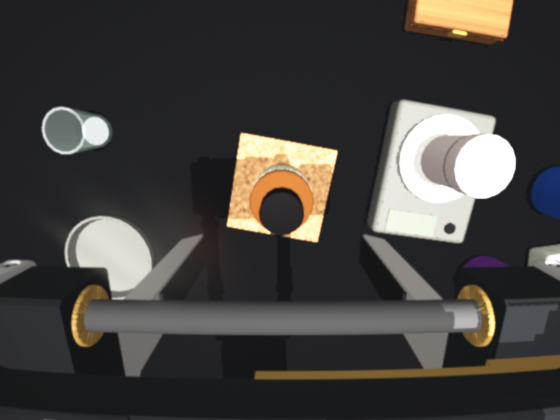

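The wrist picture shows the jar standing on the pan at (450,160), the amber bottle on the mat at (282,200) and the dish empty at (108,255). I grip the bottle again.

Converted, 113 mm is 0.1883, 112 mm is 0.1867.

servo_tool(moves=[{"linear": [0, 0, 0.0417], "roll": 0, "claw": 1}, {"linear": [0, 0, 0.0917], "roll": 0, "claw": 1}, {"linear": [0, 0, 0.1417], "roll": 0, "claw": 1}, {"linear": [0, 0, 0.175], "roll": 0, "claw": 1}, {"linear": [0, 0, 0.1867], "roll": 0, "claw": 1}, {"linear": [0, 0, 0.1883], "roll": 0, "claw": 0.7}, {"linear": [0, 0, 0.1883], "roll": 0, "claw": 0.5}, {"linear": [0, 0, 0.1883], "roll": 0, "claw": 0.3}, {"linear": [0, 0, 0.1883], "roll": 0, "claw": 0.2}, {"linear": [0, 0, 0.1883], "roll": 0, "claw": 0.2}])

```text
time: 29.05
tool_pos: [0.5672, 0.0954, 0.1252]
orientation: [1.0, 0.0, 0.001, 0.0]
force: [-0.0, 0.3, -0.2]
gripper_width: 0.0576
gripper_force: 0.0
```

servo_tool(moves=[{"linear": [0, 0, 0], "roll": 0, "claw": 0.2}, {"linear": [0, 0, 0], "roll": 0, "claw": 0.2}, {"linear": [0, 0, 0], "roll": 0, "claw": 0.2}, {"linear": [0, 0, 0], "roll": 0, "claw": 0.2}, {"linear": [0, 0, 0], "roll": 0, "claw": 0.2}])

```text
time: 29.55
tool_pos: [0.5668, 0.0954, 0.1245]
orientation: [1.0, 0.0, 0.0, 0.0]
force: [-0.1, -0.2, 1.0]
gripper_width: 0.0395
gripper_force: 30.0
```

Converted, -118 mm is -0.1967, -110 mm is -0.1833.

servo_tool(moves=[{"linear": [0, 0, -0.0067], "roll": 0, "claw": 0.2}, {"linear": [0, 0, -0.025], "roll": 0, "claw": 0.2}, {"linear": [0, 0, -0.0633], "roll": 0, "claw": 0.2}, {"linear": [0, 0, -0.1083], "roll": 0, "claw": 0.2}, {"linear": [0, 0, -0.15], "roll": 0, "claw": 0.2}, {"linear": [-0.0067, -0.0167, -0.1767], "roll": 0, "claw": 0.2}, {"linear": [-0.02, -0.05, -0.1833], "roll": 0, "claw": 0.2}, {"linear": [-0.0383, -0.0967, -0.1833], "roll": 0, "claw": 0.2}, {"linear": [-0.0583, -0.1467, -0.1833], "roll": 0, "claw": 0.2}, {"linear": [-0.0783, -0.1967, -0.1833], "roll": 0, "claw": 0.2}])

```text
time: 30.55
tool_pos: [0.519, 0.2142, 0.2349]
orientation: [1.0, 0.0, 0.0, 0.0]
force: [0.0, -0.5, -2.4]
gripper_width: 0.0396
gripper_force: 30.0
```

Converted, -111 mm is -0.185, -103 mm is -0.1717.

servo_tool(moves=[{"linear": [-0.02, -0.05, 0], "roll": 0, "claw": 0.2}, {"linear": [-0.0383, -0.1, 0], "roll": 0, "claw": 0.2}, {"linear": [-0.055, -0.1433, 0], "roll": 0, "claw": 0.2}, {"linear": [-0.0667, -0.1717, 0], "roll": 0, "claw": 0.2}, {"linear": [-0.0717, -0.185, 0], "roll": 0, "claw": 0.2}, {"linear": [-0.0717, -0.185, 0], "roll": 0, "claw": 0.2}, {"linear": [-0.0717, -0.185, 0], "roll": 0, "claw": 0.2}])

```text
time: 31.25
tool_pos: [0.4768, 0.3236, 0.2344]
orientation: [1.0, 0.0, 0.0, 0.001]
force: [0.2, -1.3, -2.9]
gripper_width: 0.0397
gripper_force: 30.0
```

```bash
python3 w.py w9 dish bottle
```

```text
31.25 [0.4768 0.3236 0.2344] [1.    0.    0.    0.001]
dish []
bottle [([0.48, 0.321, 0.113], 0.7)]
```

View pics/w9.png

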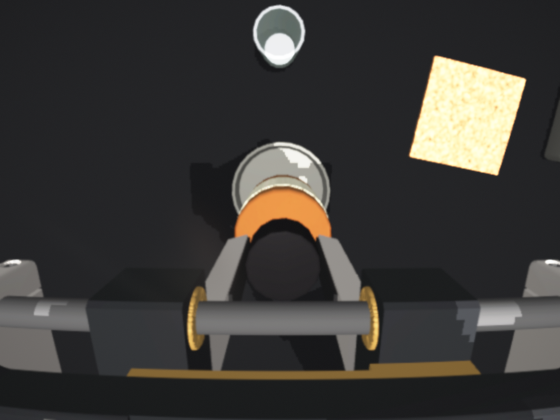

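The wrist picture shows the bottle centred over the dish at (281,190), with the mat empty at (467,115). I lower it.

Converted, 110.5 mm is 0.1842, 109.5 mm is 0.1825.

servo_tool(moves=[{"linear": [0, -0.0017, 0.0167], "roll": 0, "claw": 0.2}, {"linear": [0, -0.0017, 0.05], "roll": 0, "claw": 0.2}, {"linear": [0, -0.0017, 0.0917], "roll": 0, "claw": 0.2}, {"linear": [0, -0.0017, 0.1283], "roll": 0, "claw": 0.2}, {"linear": [0, -0.0017, 0.155], "roll": 0, "claw": 0.2}, {"linear": [0, -0.0017, 0.17], "roll": 0, "claw": 0.2}, {"linear": [0, -0.0017, 0.1767], "roll": 0, "claw": 0.2}, {"linear": [0, -0.0017, 0.18], "roll": 0, "claw": 0.2}, {"linear": [0, -0.0017, 0.1825], "roll": 0, "claw": 0.2}, {"linear": [0, -0.0017, 0.1842], "roll": 0, "claw": 0.2}])

```text
time: 32.4
tool_pos: [0.4771, 0.3255, 0.1245]
orientation: [1.0, 0.0, 0.001, -0.0]
force: [-0.2, 1.0, -2.7]
gripper_width: 0.0395
gripper_force: 30.0
```

Converted, 1.8 mm is 0.003, 1.4 mm is 0.0023.

servo_tool(moves=[{"linear": [0, 0, 0.0012], "roll": 0, "claw": 0.2}, {"linear": [0, 0, 0.0023], "roll": 0, "claw": 0.2}, {"linear": [0, 0, 0.003], "roll": 0, "claw": 0.2}])

```text
time: 32.7
tool_pos: [0.4768, 0.3255, 0.1225]
orientation: [1.0, 0.0, 0.0, -0.0]
force: [-0.3, -0.4, 1.2]
gripper_width: 0.0394
gripper_force: 30.0
```

Converted, -100 mm is -0.1667, -60 mm is -0.1.

servo_tool(moves=[{"linear": [0, 0, 0.0008], "roll": 0, "claw": 0.2}, {"linear": [0, 0, 0.0008], "roll": 0, "claw": 0.2}, {"linear": [0, 0, 0.0008], "roll": 0, "claw": 0.6}, {"linear": [0, 0, 0.0008], "roll": 0, "claw": 1}, {"linear": [0, 0, 0.0008], "roll": 0, "claw": 1}, {"linear": [0, 0, 0.0008], "roll": 0, "claw": 1}, {"linear": [0, 0, 0.0008], "roll": 0, "claw": 1}, {"linear": [0, 0, -0.0333], "roll": 0, "claw": 1}, {"linear": [0, 0, -0.1], "roll": 0, "claw": 1}, {"linear": [0, 0, -0.1667], "roll": 0, "claw": 1}])

```text
time: 33.7
tool_pos: [0.476, 0.325, 0.2223]
orientation: [1.0, 0.0, -0.001, 0.001]
force: [0.6, 1.5, 0.4]
gripper_width: 0.0939
gripper_force: 0.0
```

Converted, -110 mm is -0.1833, -80 mm is -0.1333.

servo_tool(moves=[{"linear": [-0.0167, 0, -0.0667], "roll": 0, "claw": 1}, {"linear": [-0.0667, 0, -0.1], "roll": 0, "claw": 1}, {"linear": [-0.1333, 0, -0.1], "roll": 0, "claw": 1}, {"linear": [-0.1833, 0, -0.1], "roll": 0, "claw": 1}, {"linear": [-0.1833, 0, -0.1], "roll": 0, "claw": 1}, {"linear": [-0.1833, 0, -0.1], "roll": 0, "claw": 1}])

```text
time: 34.3
tool_pos: [0.3665, 0.3253, 0.2824]
orientation: [1.0, 0.001, 0.001, -0.0]
force: [-0.4, -0.8, -0.3]
gripper_width: 0.0939
gripper_force: 0.0
```

Run:
```python
from h import *
for cam in('top','scene'):
  save(cam,cam+'3')
  for n in('flask','stirrer','jar','balance','bottle','dish','mat'): print(cam,n,[(np.round(d['xyz'],3).tolist(),round(d['conf'],2)) for d in ctrl.place_of(n,cam)[:4]])
```

```text
top flask [([0.434, -0.316, 0.046], 0.57)]
top stirrer [([0.434, -0.315, 0.002], 0.59)]
top jar [([0.609, -0.083, 0.042], 0.74)]
top balance [([0.608, -0.086, 0.0], 0.69)]
top bottle [([0.562, -0.268, -0.002], 0.9), ([0.445, -0.45, -0.003], 0.69), ([0.476, 0.324, 0.003], 0.56)]
top dish [([0.477, 0.326, -0.002], 0.55)]
top mat [([0.562, 0.097, 0.001], 0.9), ([0.786, -0.104, -0.003], 0.36)]
scene flask [([0.784, -0.109, 0.002], 0.7), ([0.434, -0.318, 0.047], 0.63), ([0.642, 0.33, 0.0], 0.61)]
scene stirrer [([0.427, -0.317, 0.0], 0.86), ([0.478, 0.328, 0.0], 0.25)]
scene jar [([0.609, -0.087, 0.048], 0.78)]
scene balance [([0.612, -0.083, -0.002], 0.55)]
scene bottle [([0.567, -0.271, 0.004], 0.93), ([0.449, -0.185, -0.0], 0.83), ([0.476, 0.327, 0.004], 0.75), ([0.443, -0.448, -0.005], 0.65)]
scene dish [([0.477, 0.324, -0.001], 0.78)]
scene mat [([0.568, 0.096, -0.003], 0.73), ([0.429, -0.315, -0.003], 0.62)]
```

View pics/top3.png

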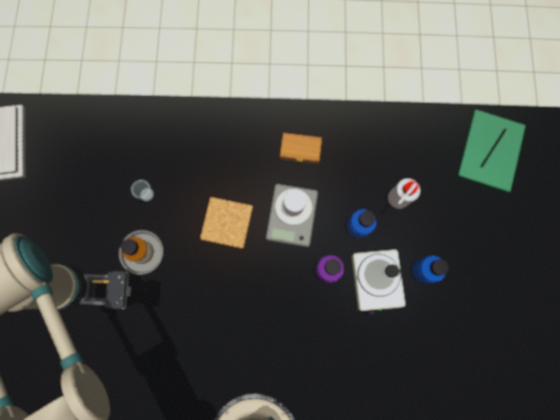

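The top picture shows the flask on the stirrer (382,272), the jar on the pan (294,203), the bottle in the dish (136,250) and the mat empty (227,222). The bystanders have not moved.

```bash
python3 -c "
from workcell import ctrl
print(ctrl.hand_in())"
```

```text
the job is handed in; nothing more can be done
None
```

The job is handed in at about 35 s on the robot's clock: the flask is on the stirrer, the jar on the balance and the bottle in the dish, each measured within about 8 mm of its centre (limit 15 mm), and the mat is empty; hand-in returned no verdict.

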